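Take the bun from behind the splash guard with the tongs

ROBOT

A 6-joint arm with a two-finger parallel gripper is mounted at the origin on the work surface. World frame = base frame: x ahead of the robot, y to its left, z up, the work surface at z = 0. Lengths are in m, angles in rad, forces in N, time in s.
With the tool pointing down it reaches from about 0.35 to 0.875 m from the base axis. Payload 4.2 kg.
Tool frame: the origin (TCP) lies on the mounting face of the last link; the fingertips stand 182 mm ahead of it and the grasp point (between the pads) lies 164 mm ahead of it; x points along the fingers, z is the direction in which the jaws open and shut, and the axes are right-handed (so a half turn about x gives the same grasp; the last joint's range is limited). The gripper opens to 87 mm and grips with 3 to 60 N. Pads are 19 mm wide; open, the fingers measure 117 mm over their backs; the gripper's body (75 mm by 190 mm) begins 51 mm behind the grasp point.
Start: joints at [-0.948, 0.385, 0.008, 0, -1.194, -0.259], TCP at [0.222, -0.584, 0.405] pointing down, gripper open.
Joint ranges: [-3.14, 3.14], [-1.21, 2.06], [-1.07, 1.41], [-3.16, 2.05], [-2.99, -0.16], [-3.1, 3.1]. Speed limits (rad/s): [2.79, 2.79, 3.14, 3.14, 3.14, 3.14].

INTERFACE

Orientations are given as a unit quaternion [x, y, z, w].
In Python, from plant import robot, optics, job gives the robot as it stands. The module is installed in compiled form; this text tells all that it offers.
- The arm moves only by the shell command python3 -m creep 'ROWS'. ROWS is JSON, a list that holds one entry, the list of rows, each a list of 7 numbers: the shift along the tool's x, y, z in mm, then the turn, a rotation vector about the tool's x, y, z in degrees, then the finger opening in mm, from 0 to 87. A call has 1 to 20 rows; each row is the pose to reach, as a shift and turn from the pose commanded when the call began, along the tool's axes at that moment; what a row does not reach only later rows make up. A row lasts 1/10 s, in which the tool goes at most 50 mm and 8.59 degrees, less where a joint would pass 70% of its speed; a pose out of reach is approached as far as the arm can. A call with a gripper value outside its range is refused whole. The fingers move at their own pace and stop on an object; the grip force is fixed at half the most. Time passes only in rows, so rows that repeat a pose let the fingers close. It gives the time, the measured TCP pose, the force and the opening at its end, in the units of the state.
- robot.get_state(): the state, without advancing time (a new reading comes with each control period).
- optics.capture(name): name is "side" or "top" or "wrist"; returns a dict with "image" (480x640x3 uint8, blue, green, red), "z_map" (480x640 float32, m along the optical axis (not along the pixel's ray), 0 where there is no reading), "fx", "fy", "cx", "cy" (pixels), "R" (3x3) and "t" (3): a world point X has camera coordinates R X + t; the wrist camera has in their place "mount" (4x4, takes a point from camera to tool coordinates, whose origin is the TCP and whose axes are the tool frame's). Camera axes: x right, y down, z forward; pixel columns grow to the right and rows downward; lengths in m; the calibration is good to about 2 mm. A picture is of the moment at which its call begins: read the wrist's pose just before it.
- job.job_done(): hands the job in, once; it reports no verdict.
The state is a dict: "t": time; "joints": joint angles; "joint_vel": joint speeds; "joint_efforts": joint torques, N m; "ee_pos": TCP position; "tcp_rot": TCP orientation; "ft_force": force on the tool from outside, world axes, zero at the start; "ft_torque": the same for the moment, N m; "finger_gap": opening from 0.0 (shut) to 1.0 (fully open).
Only numpy, scipy, OpenCV 4.12 (cv2) and the standard library are available. Lean on these libraries where they do the work, as an engineer would, in place of code of your own. Each camera call takes 0.05 s, during which the arm holds its last target.

TASK

Slide the clear pane of the splash guard (grey handle on top) fully open, then pick up the steel tongs from their rest, close them on the round bun behind the pane and lift the bun until all of it is clear above the guard's panes. Finish holding it there, still and gripped in the tongs; the gripper itself must not touch the bun, and the long roll, the mug and the plate stay where they are.

Things in the scene. Friction and masses are not known exactly. Their poses are not given: they have to be found in the camera images.
- guard: Splash guard, fixed, open-topped: base 165 (x) by 290 mm (y), 15 mm thick, with two bays, each 135 mm wide. Clear side walls and panes reach 90 mm above the counter, back rail 40 mm, divider at y = 0 55 mm. Origin on the counter at mid-width; x points front to back, y to the left bay (with the bun). The right bay's front is a fixed pane; the left bay's is the sliding pane, 80 mm before the origin
- pane (a joint): Sliding clear pane, opening in m: 0 closed (covers the left bay's front), 0.13 fully open; slides along the guard's -y, before the fixed pane, needs 1 to 3 N, stays where left. With it open nothing spans the left bay's front above the base and its 4 mm track lips, so tongs held level can be lowered in from above
- pane_handle (a point): Grip point of the pane's handle: an upright grey block in the middle of the pane's top edge, 26 mm wide along the slide (guard y), 12 mm thick, from 90 to 143 mm above the counter; the point is on its centre line at 120 mm. It moves with the pane. Pinch it from above across the 26 mm
- rest: Tongs rest, fixed: steel plate 170 by 90 mm, 6 mm thick, with two cross ridges 24 mm high, 10 mm thick, centred 72 mm behind (-x) and 58 mm ahead (+x) of the origin. Origin on the counter below the tongs' grip point; x runs along the tongs
- tongs_grip (a point): Where to grip the loose tongs (110 g): on the centre line between the arms, at their mid-height, near the centre of mass, 32 mm above the counter at the start. x points to the tips, z up; the arms lie side by side along y, blades 4 mm thick, 16 mm high. Sprung open they are 50 mm over their outsides here, 34 mm when the tips touch the bun. The pivot is 100 mm behind this point
- tongs_tips (a point): Point midway between the tongs' tips, 140 mm ahead (+x) of tongs_grip at the same height. Tip plates are 24 mm high, 30 mm long, 88 mm apart inside when open; outside 96 mm
- tongs_left (a joint): Angle (rad) the left arm has closed from its open rest (0); the right arm mirrors it. About 0.085 with the tips on the bun, 0.16 with the tips together. The spring pushes each finger at tongs_grip with 3.5 N when open, 7 N at the bun: hold about 44 mm there to carry them open (tips about 70 mm apart inside) and squeeze with 25 to 40 N to grip the bun
- bun_center (a point): Centre of the round bun (the thing to lift), loose on the floor of the left bay: 48 mm across, 38 mm high, 30 to 65 g; its underside is 19 mm below this point, which is 34 mm above the counter at the start
- long_roll: Long bread roll, 112 by 42 by 41 mm, in the right bay; leave it. Origin at its underside
- mug: White enamel mug, 82 mm across, 80 mm high; leave it. Origin at its underside
- plate: Stainless plate, 180 mm across, 18 mm high; leave it. Origin at its underside
Mind the look-alikes: they are no part of the job. What is shaped like the part that bears bun_center but yellow is not meant.

How it is judged:
On the way, in this order (a step that is already met when the one before it is completed fails the run):
1. the sliding pane is open (at least 115 of its 130 mm) (value of joint pane above 0.115 m), for 0.2 s.
2. the tongs are held by the gripper, lifted off their rest (contact force between the fingers and tongs above 1 N and contact force between tongs and rest below 0.05 N and distance of tongs_grip from where it was at the start of the episode above 0.02 m), for 0.2 s.
3. the bun is gripped in the tongs and lifted clear above the panes (height (world z) of bun_center above 0.115 m and contact force between tongs and bun above 1 N and contact force between the fingers and tongs above 1 N and distance between bun_center and tongs_tips below 0.03 m and contact force between each of the arm, the fingers and bun below 0.1 N and contact force between bun and guard below 0.05 N and contact force between tongs and guard below 0.1 N and value of joint pane above 0.115 m), for 0.2 s.
At the end, for the whole second after the job is handed in: Bun centre over 115 mm above the counter, within 30 mm of the point between the tongs' tips, pressed by the tongs (over 1 N), untouched by gripper, arm and guard, and still (under 0.03 m/s); tongs held in the gripper (over 1 N), off the guard; pane at least 115 mm open (all of step 3 and linear speed of bun below 0.03 m/s); the arm keeps its last pose, push and grip.
It fails at once if the gripper or the arm touches the bun (contact force between any of the fingers, the arm and bun above 0.5 N).
It fails at once if a bystander (long roll, mug, plate) is moved more than 30 mm (distance of any of long_roll, mug, plate from where it was at the start of the episode above 0.03 m).
It also fails if it takes over 64 s, if anything falls off the work surface, if the arm or the gripper's body presses on something with over 40 N, if the wrist force passes 120 N, or if a joint passes its speed limit or range.

## Working session

There is one attempt and no reset: what is moved stays moved. The work goes in short steps, Python scripts to look and compute and a shell command to move; the robot and the scene stay as the last step left them, time stands still between calls to the robot, and variables do not carry over. Pictures are saved under pics/ and viewed, and the job is handed in when it is done.

```bash
mkdir -p pics; cat > h.py <<'E'
import numpy as np, cv2
from plant import robot, optics, job
from scipy.spatial.transform import Rotation as Ro
def snap(n,f):
    s=robot.get_state(); c=optics.capture(n); cv2.imwrite('pics/'+f+'.png',c['image'])
    if n=='wrist':
        T=np.eye(4); T[:3,:3]=Ro.from_quat(s['tcp_rot']).as_matrix(); T[:3,3]=s['ee_pos']; c['T']=T@c['mount']
    else:
        T=np.eye(4); T[:3,:3]=c['R']; T[:3,3]=c['t']; c['T']=np.linalg.inv(T)
    np.savez('pics/'+f+'.npz',**c); return c
def load(f): return np.load('pics/'+f+'.npz')
def px(c,u,v,z=None,height=None):
    T=c['T']; d=np.array([(u-c['cx'])/c['fx'],(v-c['cy'])/c['fy'],1.0])
    if height is not None:
        w=T[:3,:3]@d; z=(height-T[2,3])/w[2]
    elif z is None: z=float(c['z_map'][int(v),int(u)])
    return T[:3,:3]@(d*z)+T[:3,3]
def proj(c,X):
    p=np.linalg.inv(c['T'])@np.r_[X,1]; return c['fx']*p[0]/p[2]+c['cx'],c['fy']*p[1]/p[2]+c['cy']
E
python3 - <<'E'
from h import *
np.set_printoptions(precision=4,suppress=True)
s=robot.get_state(); print(s)
print(Ro.from_quat(s['tcp_rot']).as_matrix())
for n in('side','top','wrist'): 
    c=snap(n,n+'0'); print(n,c['T'],c['fx'])
E
```

```text
{'t': 0.0, 'joints': array([-0.9484,  0.3855,  0.0066, -0.0005, -1.194 , -0.2586]), 'joint_vel': array([-0.0009, -0.0016,  0.0013,  0.0006,  0.0006,  0.0001]), 'joint_efforts': array([  0.0008, -39.0664,  18.7402,   4.2198,   0.0109,  -0.0002]), 'ee_pos': array([ 0.2224, -0.5839,  0.4037]), 'tcp_rot': array([-0.5815,  0.4009,  0.5828,  0.4018]), 'ft_force': array([0.0581, 0.1992, 0.0718]), 'ft_torque': array([-0.0466,  0.0054,  0.0422]), 'finger_gap': 1.0013873306517345}
[[-0.0009 -0.9346 -0.3557]
 [ 0.002  -0.3557  0.9346]
 [-1.      0.0001  0.0022]]
side [[-0.9752 -0.1621  0.1508  0.4515]
 [-0.2208  0.6621 -0.7161  0.6176]
 [ 0.0162 -0.7316 -0.6815  0.7034]
 [ 0.      0.      0.      1.    ]] 439.83152643812093
top [[ 0.025  -0.9841  0.1758  0.3862]
 [-0.9997 -0.0246  0.0044 -0.0112]
 [-0.     -0.1758 -0.9844  1.2533]
 [ 0.      0.      0.      1.    ]] 514.1157630623795
wrist [[-0.3554  0.9049  0.2342  0.1581]
 [ 0.9347  0.3435  0.0912 -0.6092]
 [ 0.0021  0.2513 -0.9679  0.384 ]
 [ 0.      0.      0.      1.    ]] 412.99245970996975
```

View pics/top0.png

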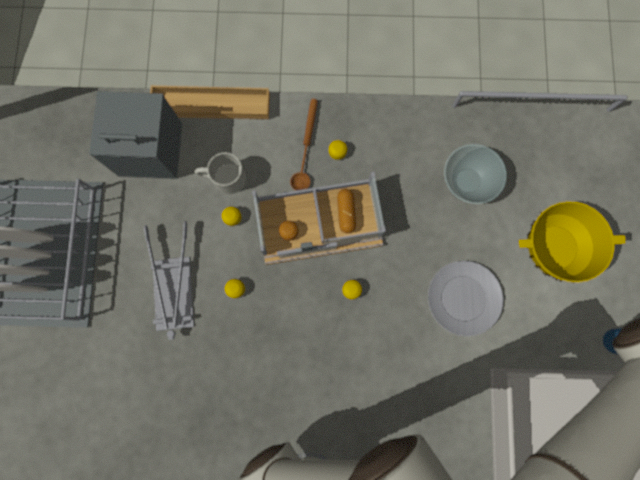

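View pics/side0.png

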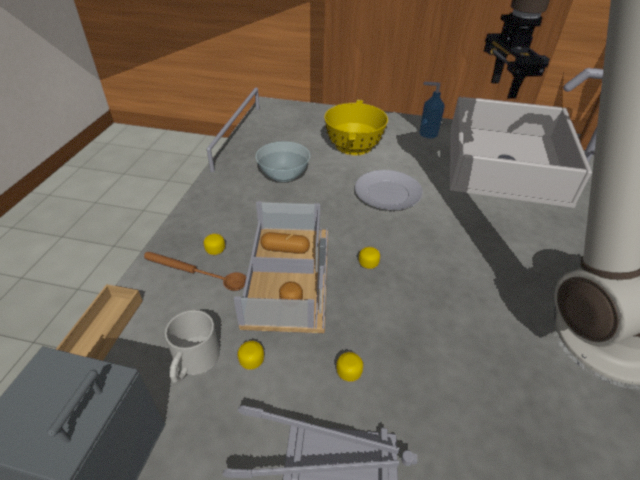

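```bash
python3 - <<'E'
from h import *
a=cv2.imread('pics/top0.png')
cv2.imwrite('pics/c1.png',cv2.resize(a[165:275,240:400],None,fx=5,fy=5,interpolation=cv2.INTER_CUBIC))
cv2.imwrite('pics/c2.png',cv2.resize(a[210:345,130:215],None,fx=4.4,fy=4.4,interpolation=cv2.INTER_CUBIC))
b=cv2.imread('pics/side0.png')
cv2.imwrite('pics/c3.png',cv2.resize(b[195:345,225:345],None,fx=4,fy=4,interpolation=cv2.INTER_CUBIC))
E
```

```text
(no output)
```

View pics/c1.png

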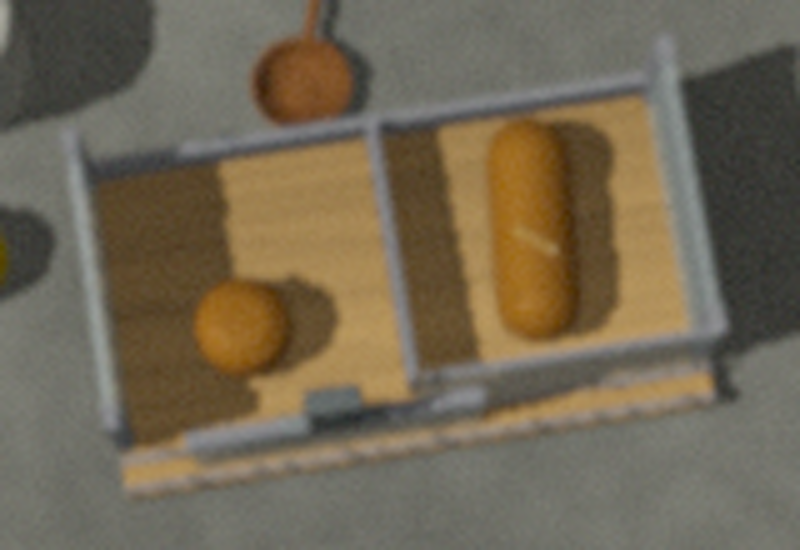

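View pics/c2.png

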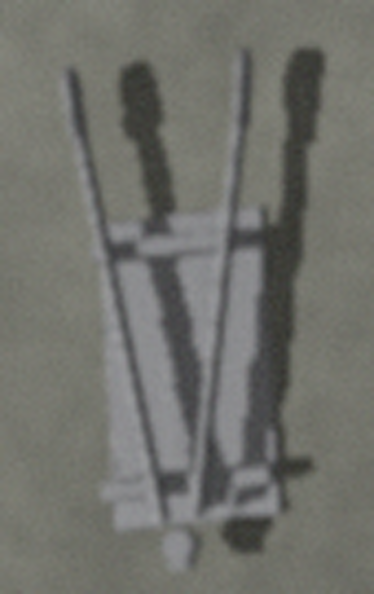

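View pics/c3.png

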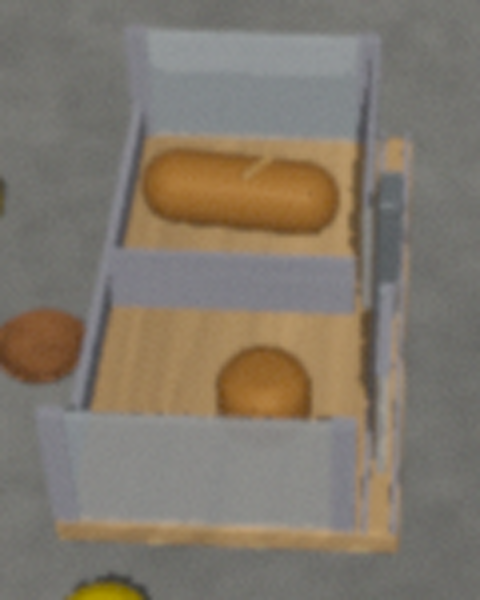

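```bash
python3 - <<'E'
from h import *
np.set_printoptions(precision=4,suppress=True)
c=load('top0')
f=lambda u,v,h:px(c,240+u/5,165+v/5,height=h)[:2]
print('bun',f(242,327,.045), px(c,288,230)); 
print('handle',f(333,395,.143),px(c,306,244))
for n,u,v,h in[('LB',72,135,.09),('LF',116,432,.09),('RB',665,45,.09),('RF',718,328,.09),('basefl',125,492,.015),('basefr',714,400,.015),('paneL',188,440,.09),('paneR',485,398,.09),('divB',374,125,.055),('divF',412,378,.055)]: print(n,f(u,v,h))
g=lambda u,v,h:px(c,130+u/4.4,210+v/4.4,height=h)
for n,u,v,h in[('tipL',70,70,.042),('tipR',243,50,.042),('pivot',180,548,.04),('aL',103,240,.04),('aR',227,240,.04)]: print(n,g(u,v,h))
# rest plate corners z=.006
for u,v in[(107,222),(265,207),(115,530),(280,512)]: print('rest',g(u,v,.006))
for n,u,v in[('mug',225,172),('plate',466,298)]: print(n,px(c,u,v))
E
```

```text
bun [0.6194 0.0646] [0.6185 0.065  0.0544]
handle [0.5711 0.0176] [0.5706 0.0188 0.1459]
LB [0.7    0.1444]
LF [0.5603 0.1177]
RB [ 0.7506 -0.1323]
RF [ 0.6157 -0.1576]
basefl [0.5422 0.1204]
basefr [ 0.5946 -0.1651]
paneL [0.5574 0.0846]
paneR [ 0.5803 -0.0508]
divB [0.7181 0.0039]
divF [ 0.5949 -0.0173]
tipL [0.6223 0.4076 0.042 ]
tipR [0.6359 0.3139 0.042 ]
pivot [0.3676 0.3287 0.04  ]
aL [0.5297 0.3826 0.04  ]
aR [0.5314 0.3157 0.04  ]
rest [0.5438 0.3922 0.006 ]
rest [0.5544 0.305  0.006 ]
rest [0.3757 0.3743 0.006 ]
rest [0.3876 0.2854 0.006 ]
mug [0.7727 0.2321 0.0064]
plate [ 0.4714 -0.3674  0.0061]
```

Candidates for the bun: round brown bun at (288,230) in the left bay; yellow lemon-likes at (338,149), (231,215), (234,288), (352,289); brown ladle bowl (302,181); long roll (346,211). In the crop, the brown one in the left bay fits: 48 mm across, top at 54 mm. The pane handle is at (306,245), and the pane is already about 25 mm open. The tongs lie at (172,280).

```bash
cat >> h.py <<'E'
def go(p,yaw,pitch=0):
    """tool down, tool z heading yaw deg -> shift (tool mm) and rotvec deg; p = grasp point"""
    s=robot.get_state(); R=Ro.from_quat(s['tcp_rot']).as_matrix()
    z=np.array([np.cos(np.radians(yaw)),np.sin(np.radians(yaw)),0]); x=np.array([0,0,-1.]); y=np.cross(z,x)
    G=np.stack([x,y,z],1)
    tcp=np.array(p)-0.164*x
    print('shift',(R.T@(tcp-s['ee_pos'])*1000).round(1),'turn',np.degrees(Ro.from_matrix(R.T@G).as_rotvec()).round(2), 't',s['t'],'gap',s['finger_gap'])
E
python3 - <<'E'
from h import *
go([.569,.0175,.23],100.4)
E
```

```text
shift [  10.6 -537.9  438.8] turn [10.44  0.1  -0.02] t 0.15 gap 0.9998723224583174
```

```bash
python3 -m creep '[[[10,-538,439,10.4,0.1,0,87],[10,-538,439,10.4,0.1,0,87],[10,-538,439,10.4,0.1,0,87],[10,-538,439,10.4,0.1,0,87],[10,-538,439,10.4,0.1,0,87],[10,-538,439,10.4,0.1,0,87],[10,-538,439,10.4,0.1,0,87],[10,-538,439,10.4,0.1,0,87],[10,-538,439,10.4,0.1,0,87],[10,-538,439,10.4,0.1,0,87],[10,-538,439,10.4,0.1,0,87],[10,-538,439,10.4,0.1,0,87],[10,-538,439,10.4,0.1,0,87],[10,-538,439,10.4,0.1,0,87],[10,-538,439,10.4,0.1,0,87],[10,-538,439,10.4,0.1,0,87],[10,-538,439,10.4,0.1,0,60],[10,-538,439,10.4,0.1,0,60],[10,-538,439,10.4,0.1,0,60]]]'
python3 - <<'E'
from h import *
snap('wrist','w1'); go([.569,.0175,.121],100.4)
E
```

```text
t: 2.05
ee_pos: [0.5685, 0.0165, 0.3951]
tcp_rot: [0.544, -0.453, -0.542, -0.453]
ft_force: [-0.5, 1.0, 0.2]
finger_gap: 0.814
shift [110.1  -0.5   1. ] turn [-0.04 -0.1   0.03] t 2.1 gap 0.7670451138310898
```

View pics/w1.png

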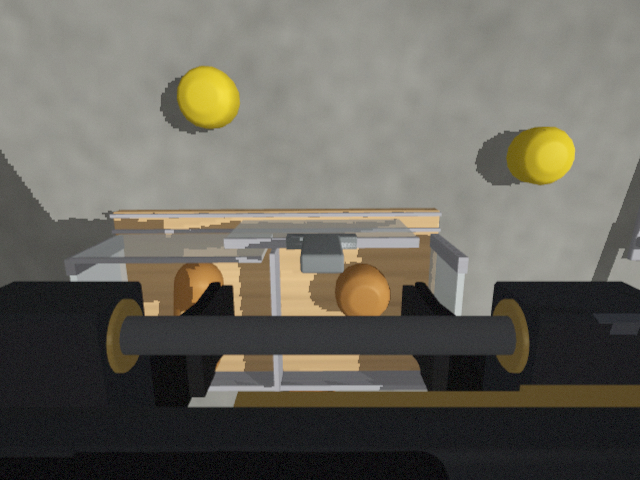

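```bash
python3 - <<'E'
from h import *
np.set_printoptions(precision=4,suppress=True)
c=load('w1')
for u,v,h in [(302,261,.143),(344,261,.143),(322,249,.143),(322,271,.143),(322,260,.143),(362,293,.045),(112,213,.019),(438,213,.019),(226,242,.09),(418,242,.09)]: print(u,v,px(c,u,v,height=h),px(c,u,v))
E
```

```text
302 261 [0.571  0.0065 0.143 ] [0.5708 0.0065 0.1438]
344 261 [0.5666 0.0307 0.143 ] [0.6026 0.0459 0.0154]
322 249 [0.5617 0.0167 0.143 ] [0.5651 0.0175 0.1303]
322 271 [0.5749 0.0192 0.143 ] [0.5751 0.0192 0.1424]
322 260 [0.5683 0.0179 0.143 ] [0.5681 0.0179 0.1437]
362 293 [0.6194 0.063  0.045 ] [0.6163 0.0614 0.0537]
112 213 [ 0.5952 -0.1625  0.019 ] [ 0.6002 -0.1714  0.    ]
438 213 [0.544  0.1176 0.019 ] [0.544  0.1175 0.0192]
226 242 [ 0.5828 -0.0484  0.09  ] [ 0.5822 -0.048   0.092 ]
418 242 [0.5582 0.0861 0.09  ] [0.5578 0.0854 0.0924]
```

```bash
python3 -m creep '[[[40,0,1,0,0,0,60],[75,0,1.5,0,0,0,60],[95,0,1.5,0,0,0,60],[110,0,1.5,0,0,0,60],[110,0,1.5,0,0,0,60],[110,0,1.5,0,0,0,20],[110,0,1.5,0,0,0,20],[110,0,1.5,0,0,0,20],[110,0,1.5,0,0,0,20],[110,0,1.5,0,0,0,20],[110,0,1.5,0,0,0,20],[110,0,1.5,0,0,0,20],[110,0,1.5,0,0,0,20],[110,0,1.5,0,0,0,20]]]'
```

```text
t: 3.5
ee_pos: [0.5689, 0.019, 0.2852]
tcp_rot: [0.544, -0.453, -0.543, -0.452]
ft_force: [-0.5, 0.1, 3.3]
finger_gap: 0.296
```

```bash
python3 -m creep '[[[0,0,-8,0,0,0,20],[0,0,-18,0,0,0,20],[0,0,-28,0,0,0,20],[0,0,-38,0,0,0,20],[0,0,-48,0,0,0,20],[0,0,-58,0,0,0,20],[0,0,-68,0,0,0,20],[0,0,-76,0,0,0,20],[0,0,-82,0,0,0,20],[0,0,-86,0,0,0,20],[0,0,-86,0,0,0,20]]]'
```

```text
t: 4.6
ee_pos: [0.5849, -0.0666, 0.2851]
tcp_rot: [0.544, -0.453, -0.542, -0.452]
ft_force: [0.5, -1.9, 3.9]
finger_gap: 0.295
```

```bash
python3 -m creep '[[[0,0,-3,0,0,0,20],[0,0,-6,0,0,0,20],[0,0,-8,0,0,0,20],[0,0,-8,0,0,0,20]]]'
```

```text
t: 5.0
ee_pos: [0.5862, -0.0737, 0.2852]
tcp_rot: [0.544, -0.452, -0.543, -0.452]
ft_force: [1.7, -0.5, 4.7]
finger_gap: 0.3
```

```bash
python3 -m creep '[[[0,0,-2,0,0,0,20],[0,0,-4,0,0,0,20],[0,0,-6,0,0,0,20],[0,0,-6,0,0,0,20]]]'
```

```text
t: 5.4
ee_pos: [0.5869, -0.0777, 0.2852]
tcp_rot: [0.544, -0.452, -0.543, -0.453]
ft_force: [-1.4, 10.2, 6.6]
finger_gap: 0.296
```

```bash
python3 - <<'E'
from h import *
snap('top','top1'); a=cv2.imread('pics/top1.png')
cv2.imwrite('pics/c4.png',cv2.resize(a[165:275,240:400],None,fx=5,fy=5,interpolation=cv2.INTER_CUBIC))
E
```

```text
(no output)
```

View pics/c4.png

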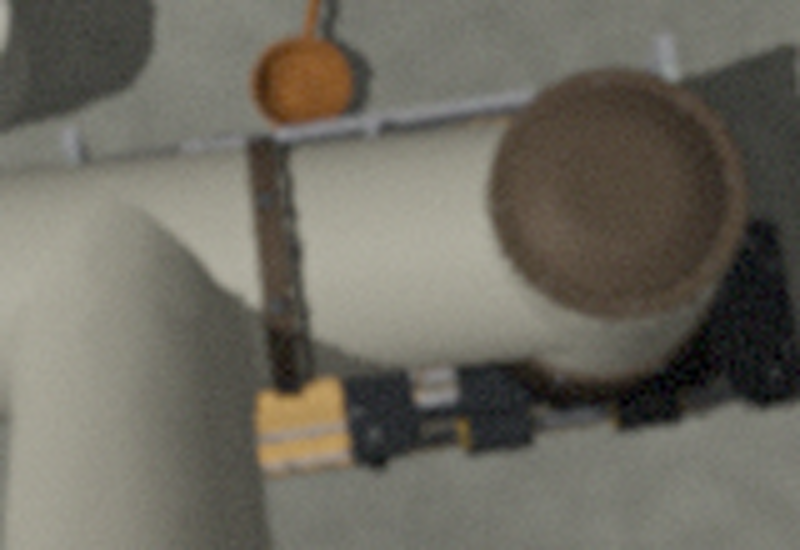

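```bash
python3 -m creep '[[[0,0,2,0,0,0,50],[0,0,2,0,0,0,50],[0,0,2,0,0,0,50],[0,0,2,0,0,0,50],[-20,0,2,0,0,0,60],[-60,0,2,0,0,0,87],[-100,0,2,0,0,0,87],[-100,0,2,0,0,0,87]]]'
python3 - <<'E'
from h import *
go([.474,.341,.22],96.8)
E
```

```text
t: 6.25
ee_pos: [0.5877, -0.0777, 0.3913]
tcp_rot: [0.548, -0.45, -0.54, -0.454]
ft_force: [0.6, 0.2, 0.3]
finger_gap: 0.853
shift [  4.9  35.7 432.4] turn [ 3.68 -0.24  0.69] t 6.25 gap 0.8534263041271566
```

```bash
python3 -m creep '[[[-5,36,432,3.7,-0.2,0.5,87],[-5,36,432,3.7,-0.2,0.5,87],[-5,36,432,3.7,-0.2,0.5,87],[-5,36,432,3.7,-0.2,0.5,87],[-5,36,432,3.7,-0.2,0.5,87],[-5,36,432,3.7,-0.2,0.5,87],[-5,36,432,3.7,-0.2,0.5,87],[-5,36,432,3.7,-0.2,0.5,87],[-5,36,432,3.7,-0.2,0.5,87],[-5,36,432,3.7,-0.2,0.5,87],[-5,36,432,3.7,-0.2,0.5,87],[-5,36,432,3.7,-0.2,0.5,87]]]'
python3 - <<'E'
from h import *
snap('wrist','w2');snap('top','top2'); go([.474,.341,.22],96.8)
a=cv2.imread('pics/top2.png')
cv2.imwrite('pics/c5.png',cv2.resize(a[165:275,240:400],None,fx=5,fy=5,interpolation=cv2.INTER_CUBIC))
E
```

```text
t: 7.45
ee_pos: [0.473, 0.3401, 0.3887]
tcp_rot: [-0.526, 0.472, 0.531, 0.468]
ft_force: [0.0, 0.5, -0.4]
finger_gap: 0.998
shift [ 5.1 -1.   1.1] turn [-0.16  0.07 -0.51] t 7.55 gap 1.0014578502428417
```

View pics/w2.png

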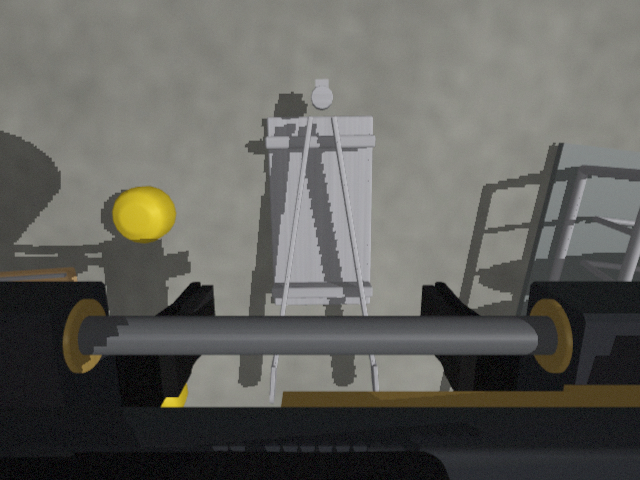

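View pics/c5.png

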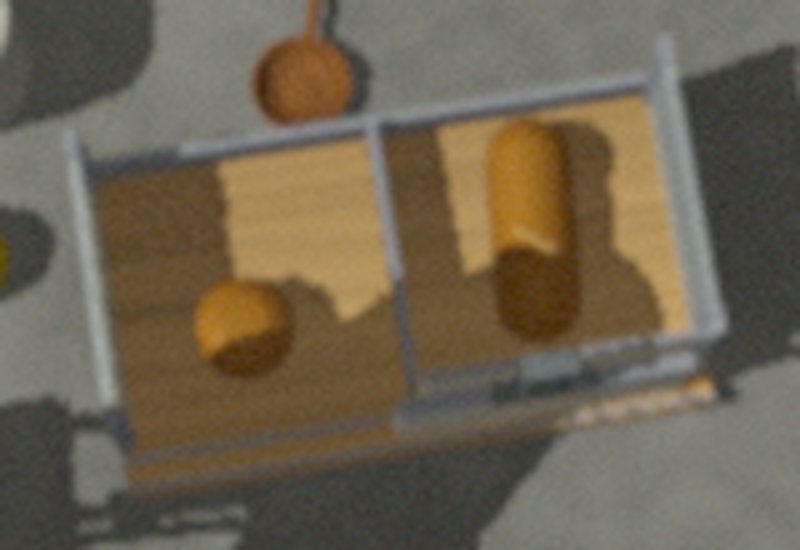

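```bash
python3 - <<'E'
from h import *
np.set_printoptions(precision=4,suppress=True)
c=load('w2')
P=lambda u,v,h:px(c,u,v,height=h)
print('piv',P(321,97,.045),px(c,321,97))
L=[]
for v,a,b in [(121,309,335.5),(400,272,0),(388,0,377.5),(200,296.5,347.5),(280,287,358)]:
    print(v,P(a,v,.04) if a else '',P(b,v,.04) if b else '')
m1=(P(309,121,.04)+P(335.5,121,.04))/2; m2=(P(287,280,.04)+P(358,280,.04))/2
print(m1,m2,np.degrees(np.arctan2(*(m2-m1)[1::-1])), np.linalg.norm(P(287,280,.04)-P(358,280,.04)))
for u,v,h in[(268,141,.024),(374,141,.024),(273,296,.024),(372,293,.024)]: print('ridge',P(u,v,h))
for z in(130,150,200,240,280,300,370):pass
E
```

```text
piv [0.3713 0.3303 0.045 ] [0.3708 0.3302 0.0405]
121 [0.3891 0.3232 0.04  ] [0.3867 0.3433 0.04  ]
400 [0.634  0.3168 0.04  ] 
388  [0.6108 0.41   0.04  ]
200 [0.4505 0.32   0.04  ] [0.4457 0.3605 0.04  ]
280 [0.5184 0.3191 0.04  ] [0.5115 0.3783 0.04  ]
[0.3879 0.3332 0.04  ] [0.5149 0.3487 0.04  ] 6.927711670353355 0.059628800338523816
ridge [0.4077 0.2915 0.024 ]
ridge [0.3977 0.3769 0.024 ]
ridge [0.5403 0.3076 0.024 ]
ridge [0.5273 0.3946 0.024 ]
```

```bash
python3 - <<'E'
from h import *
go([.472,.343,.032],96.9)
E
```

```text
shift [193.1  -0.9   3.1] turn [-0.26  0.07 -0.51] t 7.55 gap 1.0014578502428417
```

```bash
python3 -m creep '[[[40,0,3,-0.2,0,-0.5,87],[80,0,3,-0.2,0,-0.5,87],[120,0,3,-0.2,0,-0.5,87],[150,0,3,-0.2,0,-0.5,87],[172,0,3,-0.2,0,-0.5,87],[185,0,3,-0.2,0,-0.5,87],[193,0,3,-0.2,0,-0.5,87],[193,0,3,-0.2,0,-0.5,87],[193,0,3,-0.2,0,-0.5,60],[193,0,3,-0.2,0,-0.5,60],[193,0,3,-0.2,0,-0.5,50],[193,0,3,-0.2,0,-0.5,44],[193,0,3,-0.2,0,-0.5,44],[193,0,3,-0.2,0,-0.5,44],[193,0,3,-0.2,0,-0.5,44]]]'
python3 - <<'E'
from h import *
c=snap('side','s3');a=c['image']
cv2.imwrite('pics/c6.png',cv2.resize(a[330:480,180:480],None,fx=2.6,fy=2.6))
print(robot.get_state()['finger_gap']*87)
go([.472,.343,.032],96.9)
E
```

```text
t: 9.05
ee_pos: [0.4709, 0.3443, 0.1965]
tcp_rot: [-0.529, 0.468, 0.53, 0.469]
ft_force: [1.0, -0.3, 0.6]
finger_gap: 0.524
45.25593128752947
shift [ 0.5 -1.  -1.4] turn [0.06 0.11 0.04] t 9.1 gap 0.5201831182474652
```

View pics/c6.png

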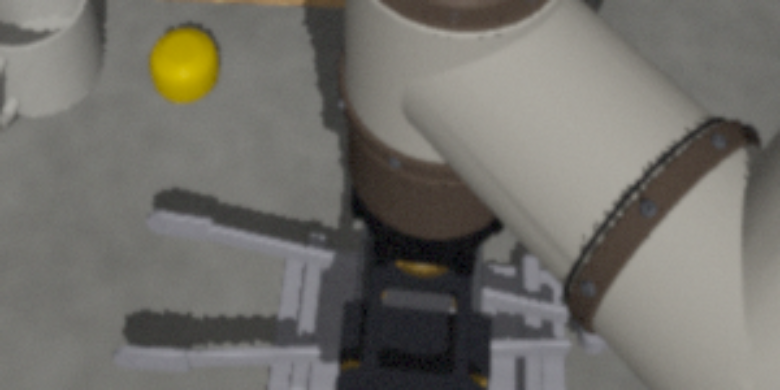

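```bash
python3 -m creep '[[[0,0,0,0,0,0,44],[0,0,0,0,0,0,43],[0,0,0,0,0,0,43],[-10,0,0,0,0,0,43],[-25,0,0,0,0,0,43],[-45,0,0,0,0,0,43],[-70,0,0,0,0,0,43],[-100,0,0,0,0,0,43],[-130,0,0,0,0,0,43],[-150,0,0,0,0,0,43],[-160,0,0,0,0,0,43],[-160,0,0,0,0,0,43],[-160,0,0,0,0,0,43],[-160,0,0,0,0,0,43]]]'
python3 - <<'E'
from h import *
c=snap('side','s4');c=snap('wrist','w4')
print(robot.get_state()['finger_gap']*87)
E
```

```text
t: 10.5
ee_pos: [0.4704, 0.3436, 0.3544]
tcp_rot: [-0.529, 0.47, 0.53, 0.468]
ft_force: [0.2, 0.4, -1.7]
finger_gap: 0.495
42.923198854532025
```

View pics/s4.png

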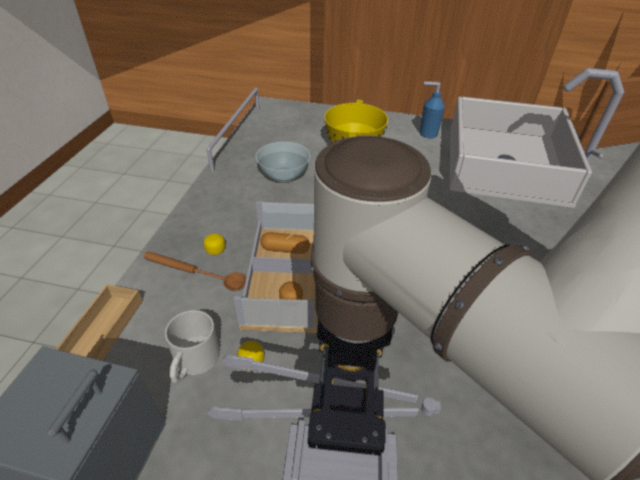

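View pics/w4.png

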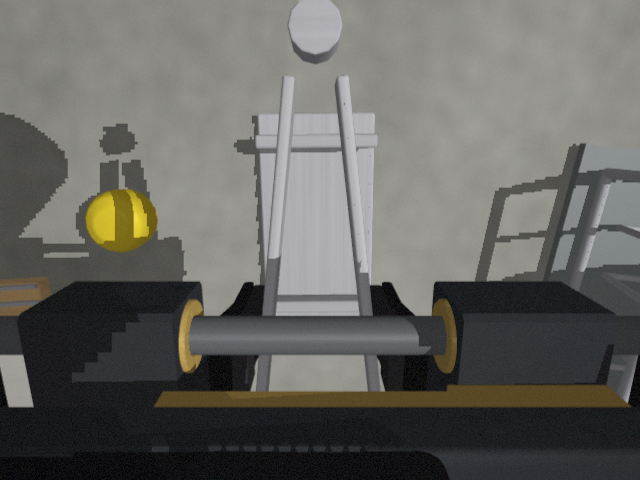

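```bash
python3 - <<'E'
from h import *
np.set_printoptions(precision=4,suppress=True)
s=robot.get_state();R=Ro.from_quat(s['tcp_rot']).as_matrix();print('grasp',s['ee_pos']+.164*R[:,0],np.degrees(np.arctan2(R[1,2],R[0,2])))
w=load('w4'); print('pivtop',px(w,315,25)); 
for u,v in[(281,150),(348,150),(288,85),(342,85),(270,300),(366,300)]: print(u,v,px(w,u,v))
c=load('s4'); a=c['image']; cv2.imwrite('pics/c7.png',cv2.resize(a[340:440,200:440],None,fx=3.3,fy=3.3,interpolation=cv2.INTER_CUBIC))
E
```

```text
grasp [0.4703 0.3437 0.1907] 96.93576282342978
pivtop [0.3689 0.3296 0.1971]
281 150 [0.4068 0.3231 0.1978]
348 150 [0.4042 0.3445 0.1991]
288 85 [0.3868 0.3232 0.1966]
342 85 [0.3848 0.3401 0.1969]
270 300 [0.4586 0.3244 0.1985]
366 300 [0.4548 0.3582 0.1979]
```

View pics/c7.png

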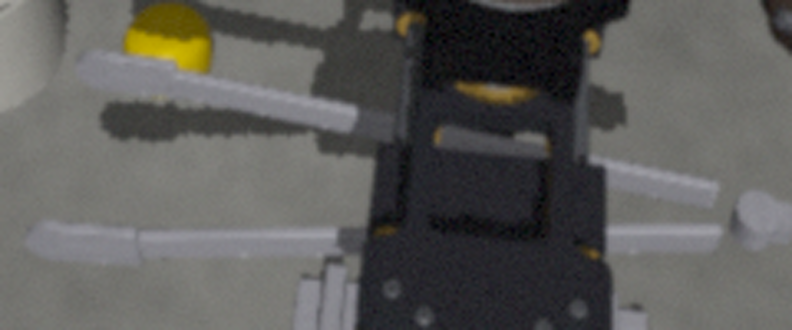

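```bash
python3 - <<'E'
from h import *
np.set_printoptions(precision=4,suppress=True)
c=load('s4')
for u,v in [(90,58),(130,60),(170,68),(85,75),(250,92),(35,235),(80,235),(130,240),(250,240)]:
    U,V=200+u/3.3,340+v/3.3; print(u,v,px(c,U,V))
E
```

```text
90 58 [0.6304 0.3305 0.2019]
130 60 [0.614  0.3289 0.204 ]
170 68 [0.5981 0.3276 0.202 ]
85 75 [0.6339 0.3311 0.1893]
250 92 [0.5651 0.3288 0.199 ]
35 235 [0.6241 0.4018 0.1976]
80 235 [0.6072 0.3997 0.2012]
130 240 [0.5896 0.3965 0.1993]
250 240 [0.5481 0.3854 0.1966]
```

```bash
python3 - <<'E'
from h import *
np.set_printoptions(precision=4,suppress=True)
c=load('s4');a=c['image'];print(px(c,291,291,height=.034),px(c,291,291))
go([.4833,.0397,.19],100.4)
cv2.imwrite('pics/c8.png',cv2.resize(a[190:350,220:350],None,fx=3.7,fy=3.7,interpolation=cv2.INTER_CUBIC))
E
```

```text
[0.623  0.0609 0.034 ] [0.6178 0.0778 0.0543]
shift [   0.9   24.1 -303.4] turn [-3.46 -0.02 -0.11] t 10.6 gap 0.4933701017762302
```

View pics/c8.png

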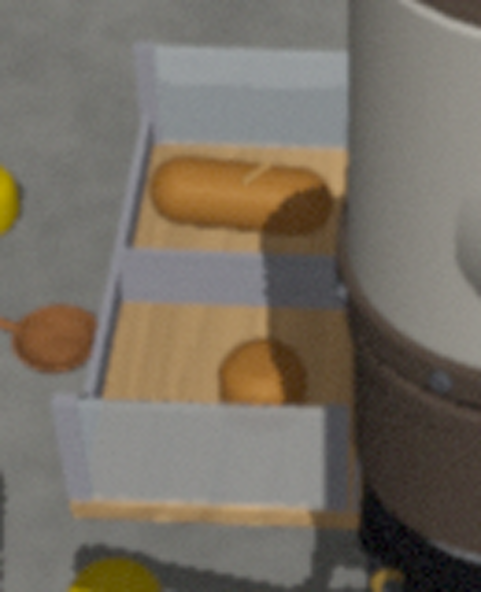

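```bash
python3 -m creep '[[[0,2,-20,-0.3,0,0,43],[0,4,-50,-0.6,0,0,43],[0,7,-85,-1,0,0,43],[0,10,-120,-1.4,0,0,43],[0,13,-155,-1.8,0,0,43],[0,16,-190,-2.2,0,0,43],[0,19,-225,-2.6,0,0,43],[0,22,-260,-3,0,0,43],[0,23,-285,-3.3,0,0,43],[0,24,-298,-3.5,0,0,43],[0,24,-303,-3.5,0,0,43],[0,24,-303,-3.5,0,0,43],[0,24,-303,-3.5,0,0,43]]]'
python3 - <<'E'
from h import *
c=snap('top','t5');a=c['image'];snap('side','s5');snap('wrist','w5')
cv2.imwrite('pics/c9.png',cv2.resize(a[165:315,230:400],None,fx=4,fy=4,interpolation=cv2.INTER_CUBIC))
go([.482,.0385,.036],100.4)
E
```

```text
t: 11.9
ee_pos: [0.4836, 0.0408, 0.3556]
tcp_rot: [-0.543, 0.452, 0.544, 0.453]
ft_force: [0.7, -0.3, -1.1]
finger_gap: 0.498
shift [155.6   2.1  -2.4] turn [0.12 0.09 0.01] t 12.05 gap 0.4933280298859143
```

View pics/c9.png

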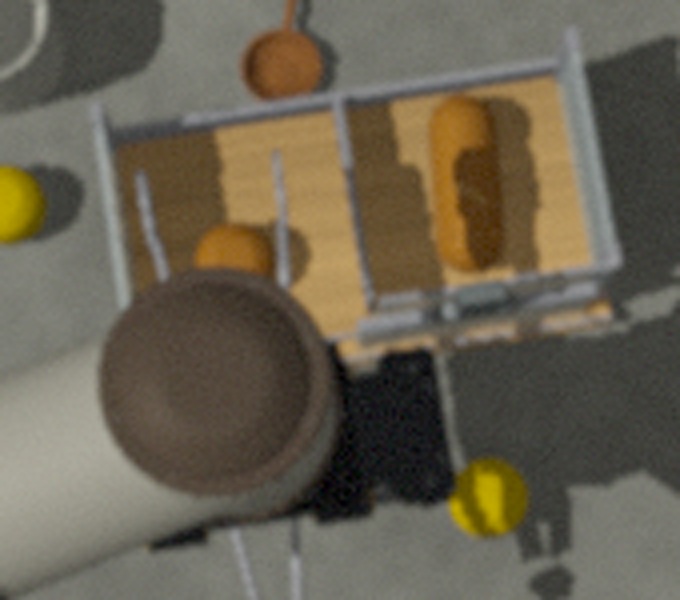

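View pics/s5.png

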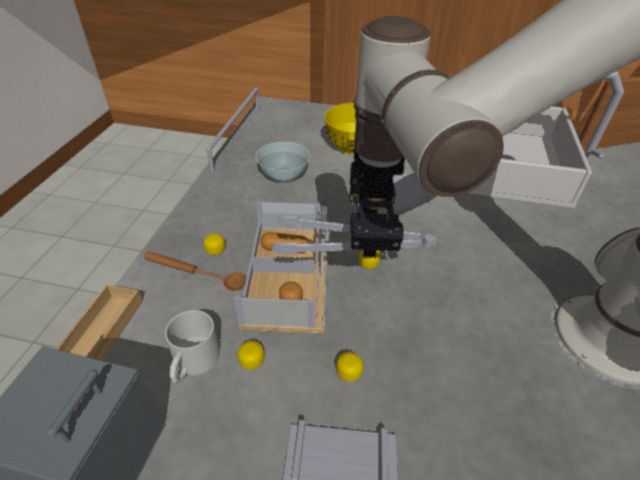

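View pics/w5.png

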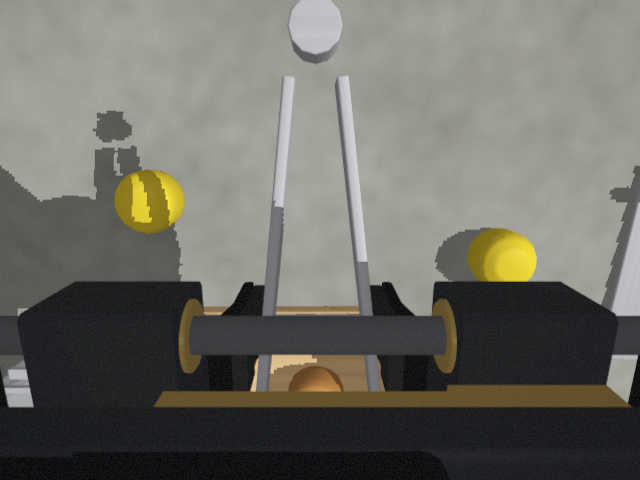

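```bash
python3 - <<'E'
from h import *
np.set_printoptions(precision=4,suppress=True)
c=load('t5'); L=px(c,265,208,height=.203);R=px(c,299,202.5,height=.203);m=(L+R)/2
s=robot.get_state();Rm=Ro.from_quat(s['tcp_rot']).as_matrix();g=s['ee_pos']+.164*Rm[:,0]
print(L,R,m,np.linalg.norm(L-R),'grasp',g,'ahead',-(m-g)@Rm[:,1],'lat',(m-g)@Rm[:,2])
b=np.array([.621,.064,.034]);print('bun ahead',-(b-g)@Rm[:,1],'lat',(b-g)@Rm[:,2])
E
```

```text
[0.6355 0.1054 0.203 ] [0.6491 0.0345 0.203 ] [0.6423 0.07   0.203 ] 0.07221289891703749 grasp [0.4836 0.0412 0.1916] ahead 0.16127940829752432 lat -0.0007161681460592157
bun ahead 0.13922376043497647 lat -0.002955896627950313
```

```bash
python3 -m creep '[[[10,3,-2,0,0,0,43],[25,3,-2,0,0,0,43],[45,3,-2,0,0,0,43],[65,3,-2,0,0,0,43],[85,3,-2,0,0,0,43],[105,3,-2,0,0,0,43],[122,3,-2,0,0,0,43],[137,3,-2,0,0,0,43],[147,3,-2,0,0,0,43],[153,3,-2,0,0,0,43],[155,3,-2,0,0,0,43],[155,3,-2,0,0,0,43],[155,3,-2,0,0,0,43]]]'
python3 - <<'E'
from h import *
c=snap('side','s6');a=c['image'];c=snap('top','t6')
cv2.imwrite('pics/c10.png',cv2.resize(a[190:350,220:430],None,fx=3.7,fy=3.7,interpolation=cv2.INTER_CUBIC))
cv2.imwrite('pics/c11.png',cv2.resize(c['image'][165:315,230:400],None,fx=4,fy=4,interpolation=cv2.INTER_CUBIC))
E
```

```text
t: 13.35
ee_pos: [0.4812, 0.038, 0.2013]
tcp_rot: [-0.543, 0.452, 0.544, 0.453]
ft_force: [-0.2, -0.4, -1.5]
finger_gap: 0.493
```

View pics/c10.png

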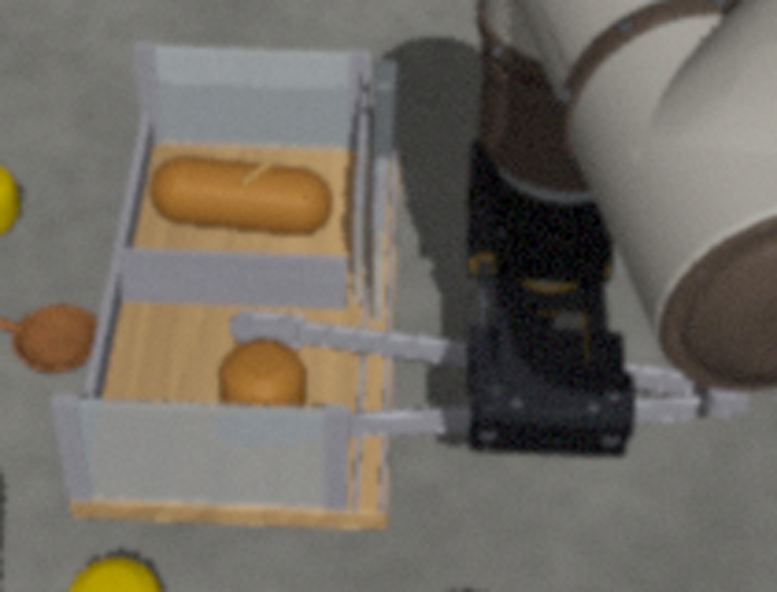

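View pics/c11.png

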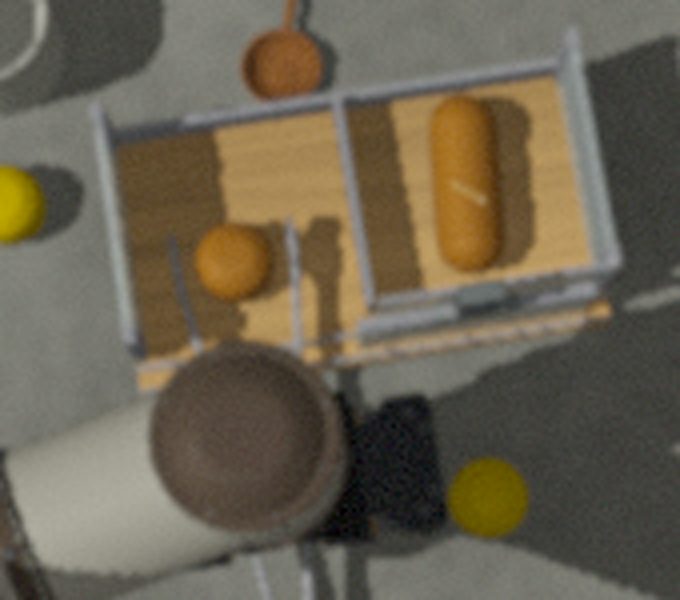

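```bash
python3 -m creep '[[[0,0,0,0,0,0,38],[0,0,0,0,0,0,34],[0,0,0,0,0,0,30],[0,0,0,0,0,0,20],[0,0,0,0,0,0,20],[0,0,0,0,0,0,20],[0,0,0,0,0,0,20],[0,0,0,0,0,0,20],[0,0,0,0,0,0,20]]]'
```

```text
t: 14.35
ee_pos: [0.481, 0.0379, 0.2007]
tcp_rot: [-0.543, 0.452, 0.544, 0.453]
ft_force: [-0.5, 0.6, -0.5]
finger_gap: 0.388
```

```bash
python3 -m creep '[[[0,0,0,0,0,0,20],[-3,0,0,0,0,0,20],[-8,0,0,0,0,0,20],[-14,0,0,0,0,0,20],[-22,0,0,0,0,0,20],[-30,0,0,0,0,0,20],[-30,0,0,0,0,0,20]]]'
python3 - <<'E'
from h import *
c=snap('side','s7');a=c['image']
cv2.imwrite('pics/c12.png',cv2.resize(a[190:350,220:430],None,fx=3.7,fy=3.7,interpolation=cv2.INTER_CUBIC))
E
```

```text
t: 15.05
ee_pos: [0.4814, 0.038, 0.2322]
tcp_rot: [0.544, -0.451, -0.543, -0.454]
ft_force: [-0.3, 0.5, -1.1]
finger_gap: 0.388
```

View pics/c12.png

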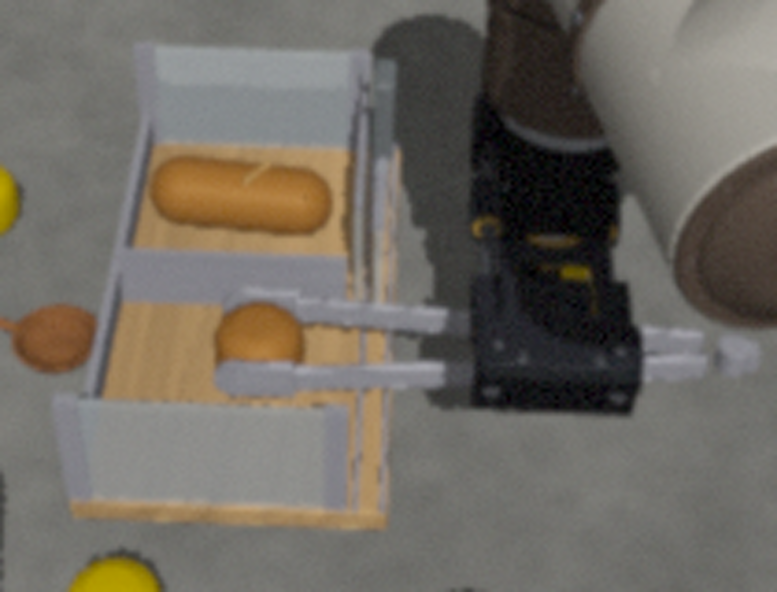

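The bun is rising with the tongs, held between the tip plates. I'll lift it the rest of the way.

```bash
python3 -m creep '[[[-5,0,0,0,0,0,20],[-13,0,0,0,0,0,20],[-23,0,0,0,0,0,20],[-34,0,0,0,0,0,20],[-46,0,0,0,0,0,20],[-58,0,0,0,0,0,20],[-70,0,0,0,0,0,20],[-82,0,0,0,0,0,20],[-92,0,0,0,0,0,20],[-100,0,0,0,0,0,20],[-105,0,0,0,0,0,20],[-105,0,0,0,0,0,20],[-105,0,0,0,0,0,20],[-105,0,0,0,0,0,20],[-105,0,0,0,0,0,20],[-105,0,0,0,0,0,20]]]'
python3 - <<'E'
from h import *
c=snap('side','s8');a=c['image'];t=snap('top','t8')
cv2.imwrite('pics/c13.png',cv2.resize(a[150:350,220:440],None,fx=3,fy=3,interpolation=cv2.INTER_CUBIC))
cv2.imwrite('pics/c14.png',cv2.resize(t['image'][165:315,230:400],None,fx=4,fy=4,interpolation=cv2.INTER_CUBIC))
E
```

```text
t: 16.7
ee_pos: [0.4809, 0.0377, 0.3354]
tcp_rot: [-0.543, 0.452, 0.544, 0.453]
ft_force: [-0.0, -0.2, -1.7]
finger_gap: 0.39
```

View pics/c13.png

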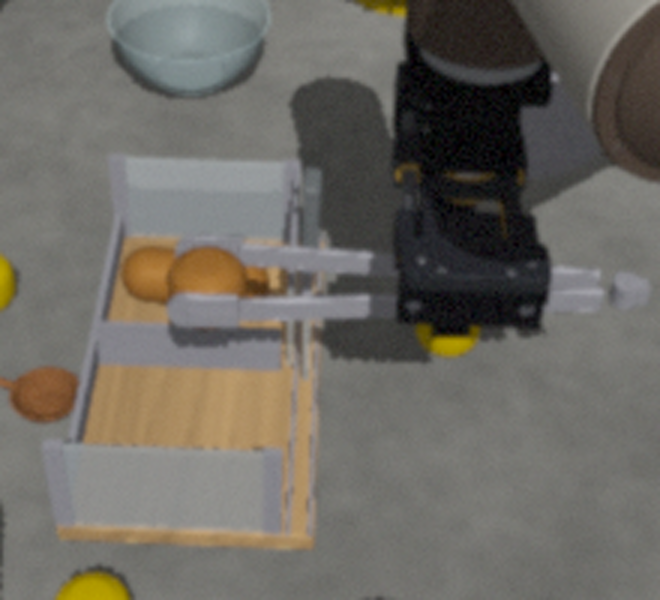

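View pics/c14.png

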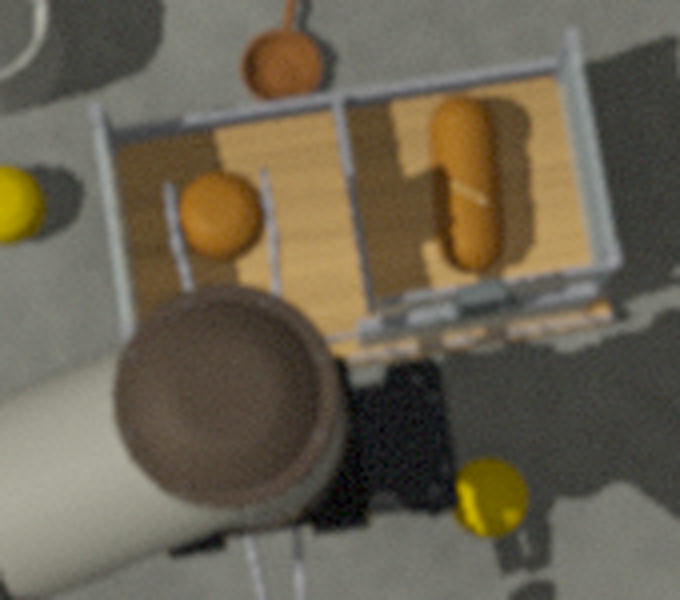

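```bash
python3 - <<'E'
from h import *
np.set_printoptions(precision=4,suppress=True)
t=load('t8');c=load('s8')
print('bun top',px(t,230+220/4,165+213/4),px(c,220+205/3,150+260/3),'tip',px(t,230+170/4,165+190/4))
t2=snap('top','t9')
print('bun top later',px(t2,230+220/4,165+213/4)); s=robot.get_state(); print(s['t'],abs(s['joint_vel']).max(),s['finger_gap']*87)
E
```

```text
bun top [0.6182 0.0639 0.1859] [0.6227 0.0645 0.1836] tip [0.6317 0.0916 0.1791]
bun top later [0.618  0.0638 0.1873]
16.85 0.0014961305225116028 33.912662056020196
```

```bash
python3 -c "
from plant import job
print(job.job_done())"
```

```text
the job is handed in; nothing more can be done
None
```

The task is done and handed in, at about 17 s of the 64 s allowed. The interface reports no verdict.

- **What I did:** I slid the pane until it reached its stop; it moved about 98 mm, from roughly 28 mm already open. I then picked up the tongs, lowered them level around the round brown bun, squeezed and lifted.
- **Last checks:**
  - **Bun height:** its top is at about 186 mm, so its centre is at about 167 mm, well above the 90 mm panes. Two readings taken a moment apart agreed to about 1 mm.
  - **Grip:** the finger opening is steady at 33.9 mm, against 34 mm expected with the tips on the bun. In the pictures the bun sits between the tip plates, with the fingers well behind it.
  - **Surroundings:** the pane looked fully open after the slide and in the last top picture. The roll looks unmoved in that picture. I did not measure the roll, mug or plate again at the end.
- **Disagreements:** the camera readings of the tong tips and the bun differed by up to about 10 mm along the tongs and 5 mm across. I moved the tongs back 3 mm and across 2 mm to allow for it, and the tips ended up centred on the bun.

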